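Close the stock jar and hold the code reader over its label

TASK

Close the tall open stock jar with its loose push-in lid, label upwards: lower the lid into place rather than dropping it, until it sits level and fully down on the rim, and let go of it. Then lift the code reader out of its cradle, carry it across higher than the tops of the tool holders in the rack, and hold it upright about 20 mm above the label on that lid to read it: window centred over the label, long side of the window along the long side of the label, never touching the lid. Finish there with the reader still held motionless in the gripper, and leave the jar and everything else on the bench where it stands.

Things in the scene. Friction and masses are not known exactly. Their poses are not given: they have to be found in the camera images.
- jar: the open stock jar: upright round white plastic jar, 58 mm outside diameter, 80 mm tall, wall 2.5 mm (mouth 53 mm), part full of nuts (they stay below 52 mm), loose, 0.25 to 0.5 kg; stands left or right of the rack. Origin: centre of its underside, z up
- jar_rim (a point): centre of the open jar's mouth, level with the top of its rim, 80 mm above the bench
- lid: the loose grey push-in lid, lying label up on the bench nearer the robot, to the left or the right: flange disc 64 mm in diameter and 8 mm thick, below it a round plug 49 mm in diameter, 8 mm deep, tapered to 43 mm at the bottom; 16 mm tall over all, about 40 g. Grip it across the flange. Origin: centre of the plug's underside, z up
- lid_seat (a point): centre of the underside of the lid's flange, 8 mm above the lid's origin; it meets the jar's rim point when the lid is fully down
- lid_label (a point): middle of the white bar-code label on top of the lid, 16.5 mm above the lid's origin; the label is 44 x 22 mm, x along its 44 mm side, z up out of the lid. Nothing tells one end of the label from the other
- reader: the cordless code reader, straight-bodied, 148 mm tall, black with yellow trim, loose, 0.18 to 0.29 kg, standing head down in its cradle. Head at the bottom 56 x 34 mm (x by y) and 40 mm high, shoulder 49 x 31 mm up to 56 mm, above it a flat-sided handle 42 mm (x) by 28 mm (y) up to the top. Origin: centre of the underside of the head, z up along the handle. Either way round will do
- reader_window (a point): centre of the reader's window, in the underside of the head (same point and axes as the reader's origin); the window is 44 mm along x and 20 mm along y, and reads along x
- reader_grip (a point): point on the reader's axis at which to pinch the handle, 110 mm above its underside; the handle is 28 mm thick along y here
- cradle: the reader's charging cradle, fixed on the bench left or right of the rack, on the other side from the open jar: grey block on a black 100 x 74 mm foot, 45 mm tall; its pocket is 33 mm deep (floor 12 mm above the bench) and 60 x 38 mm, so the reader has 2 mm play all round. Origin: centre of its underside; x along the long side of the pocket
- rack: fixed black steel rack in the middle of the bench, between jar and cradle, 250 mm (x) by 124 mm (y), with seven tool holders standing in it; top plate 65 mm, holders up to 127 mm and the cutters in some up to 139 mm above the bench. Origin: centre of its underside
- carton: bystander: brown stock carton 62 x 62 x 46 mm, loose, lying on the other side from the lid. Origin: centre of its underside
- bin_left: bystander: blue pick bin 130 x 100 x 60 mm at the left. Origin: centre of its underside
- bin_right: bystander: blue pick bin 130 x 100 x 60 mm at the right. Origin: centre of its underside
- wide_jar: bystander: wide low jar, 90 mm in diameter, 50 mm tall, already closed and labelled, beyond the rack. Origin: centre of its underside
- collet: bystander: steel spring collet, 33 mm in diameter, 40 mm tall, standing. Origin: centre of its underside
- long_carton: bystander: pale carton 60 x 120 x 45 mm beyond the rack. Origin: centre of its underside
- spanner: bystander: steel spanner 170 mm long lying on the bench. Origin: middle of its underside
There are look-alikes about, which are no part of the job. Several things look just like the lid: the one meant starts farthest to the robot's right.

How it is judged (in metres and radians):
On the way, in this order (a step that is already met when the one before it is completed fails the run):
1. the lid is lowered onto the jar in the grip: still held when it is within 8 mm of fully down over the mouth (contact force between the fingers and lid above 0.5 N and horizontal distance between lid_seat and jar_rim below 0.006 m and z of lid_seat in the frame of jar_rim below 0.008 m), for 0.02 s.
2. the lid sits level and fully down on the jar, let go (horizontal distance between lid_seat and jar_rim below 0.005 m and z of lid_seat in the frame of jar_rim between -0.004 and 0.0025 m and angle between the z axis of lid and the z axis of jar, either way round below 0.06 rad and angle between lid's own z axis and vertical below 0.08 rad and angle between jar's own z axis and vertical below 0.06 rad and contact force between the fingers and lid below 0.1 N), for 0.2 s.
3. the reader is held clear of the cradle, its head higher than the tops of the tool holders (contact force between the fingers and reader above 1 N and height (world z) of reader_window above 0.14 m), for 0.05 s.
At the end, for the whole second after the job is handed in: Lid level and fully down on the upright jar (2.5 mm, 5 mm off centre), let go; jar within 30 mm, bystanders within 25 mm of their start. Reader held at rest, touching nothing else, window 10 to 32 mm above the label, within 10 mm of its middle, upright to 0.12 rad, in line to 0.20 rad (horizontal distance between lid_seat and jar_rim below 0.005 m and z of lid_seat in the frame of jar_rim between -0.004 and 0.0025 m and angle between the z axis of lid and the z axis of jar, either way round below 0.06 rad and angle between lid's own z axis and vertical below 0.08 rad and angle between jar's own z axis and vertical below 0.06 rad and contact force between the fingers and reader above 1 N and horizontal distance between reader_window and lid_label below 0.01 m and z of reader_window in the frame of lid_label between 0.01 and 0.032 m and angle between reader's own z axis and vertical below 0.12 rad and angle between the x axis of reader_window and the x axis of lid_label, either way round below 0.2 rad and contact force between reader and lid below 0.05 N and contact force between reader and jar below 0.05 N and contact force between reader and rack below 0.05 N and contact force between reader and cradle below 0.05 N and contact force between the arm and lid below 0.1 N and contact force between the arm and jar below 0.1 N and linear speed of reader below 0.02 m/s and angular speed of reader below 0.15 rad/s and distance of jar from where it was at the start of the episode below 0.03 m and distance of each of carton, bin_left, bin_right, wide_jar, collet, long_carton, spanner from where it was at the start of the episode below 0.025 m); the arm keeps its last pose, push and grip.
It fails at once if the reader touches the lid with more than 1 N (contact force between reader and lid above 1 N).
It fails at once if the reader's head crosses the line of the rack lower than the tops of the tool holders (139 mm) (y of reader_window in the frame of rack between -0.08 and 0.08 m and height (world z) of reader_window below 0.139 m).
It fails at once if the jar is pushed more than 30 mm from its place or tipped over (distance of jar from where it was at the start of the episode above 0.03 m or angle between jar's own z axis and vertical above 0.3 rad).
It fails at once if a bystander (carton, bin, wide jar, collet, spanner) is pushed more than 25 mm from its place (distance of any of carton, bin_left, bin_right, wide_jar, collet, long_carton, spanner from where it was at the start of the episode above 0.025 m).
It also fails if it takes over 64 s, if anything falls off the work surface, if the arm or the gripper's body presses on something with over 40 N, if the wrist force passes 120 N, or if a joint passes its speed limit or range.

ROBOT

A 6-joint arm with a two-finger parallel gripper is mounted at the origin on the work surface. World frame = base frame: x ahead of the robot, y to its left, z up, the work surface at z = 0. Lengths are in mm, angles in rad, forces in N, time in s.
With the tool pointing down it reaches from about 350 to 775 mm from the base axis. Payload 7.3 kg.
Tool frame: the origin (TCP) lies midway between the tips of the shut fingers; the grasp point (between the pads) lies 19 mm behind it; z points along the fingers, y is the line along which they close (so a half turn about z gives the same grasp; the last joint's range is limited). The gripper opens to 92 mm and grips with 3 to 60 N. Pads are 19 mm wide; open, the fingers measure 130 mm over their backs; the gripper's body (75 mm by 190 mm) begins 47 mm behind the grasp point.
Start: joints at [-1.48, 0.342, 1.524, -0, 1.275, -0.146], TCP at [123.183, -510.366, 195.341] pointing down, gripper open.
Joint ranges: [-2.53, 2.53], [-0.77, 2.02], [0.04, 2.7], [-1, 4.14], [0.28, 2.66], [-3.11, 3.11]. Speed limits (rad/s): [2.57, 2.57, 3.14, 3.14, 3.14, 3.14].

INTERFACE

Orientations are given as [roll, pitch, yaw] about the fixed x, y, z axes, in that order (R = Rz(yaw) Ry(pitch) Rx(roll)).
In Python, from plant import monitor, optics, workorder gives the robot as it stands. The module is installed in compiled form; this text tells all that it offers.
- The arm moves only by the tool servo_tool, never from a script. Its arguments are lists of equal length, an entry for each row: "linear": the shift along the tool's x, y, z as a fraction of full scale, a list of three; "spin": the turn about the tool's z as a fraction of full scale. In form: {"linear": [[dx, dy, dz], ...], "spin": [spin, ...]}. A call has exactly 8 rows; each row shifts and turns the commanded pose from where the row before left it, along the tool's axes as they then stand; what a row does not reach is not made up. Full scale, the value 1, is 200 mm for a shift and 90 degrees for a turn. A row lasts 1/8 s, in which the tool goes at most 62.5 mm and 10.7 degrees, less where a joint would pass 70% of its speed; a pose out of reach is approached as far as the arm can. A call with a number of a shift or a turn outside -1 to 1 is refused whole. A call with a gripper value outside its range is refused whole. "hand" is the opening, from -1 (shut) to 1 (fully open), set as the call begins (left out, the last holds). The fingers move at their own pace and stop on an object; the grip force is fixed at half the most. Time passes only in rows, so rows that do not move let the fingers close, or fill a call up. It gives the time, the measured TCP pose, the force, the opening and the grip force at its end, in the units of the state.
- monitor.get_obs(): the state, without advancing time (a new reading comes with each control period).
- optics.capture(name): name is "scene" or "top" or "wrist"; returns a dict with "frame" (420x560x3 uint8, blue, green, red), "K" (3x3 intrinsics, pixels), "D" ([k1, k2, p1, p2, k3] as OpenCV has them; the pictures are not rectified), "world_to_cam" (4x4, takes a point from world to camera coordinates). Camera axes: x right, y down, z forward; pixel columns grow to the right and rows downward; lengths in mm; the calibration is good to about 2 mm. A picture is of the moment at which its call begins. There is no depth.
- workorder.close_job(): hands the job in; it is judged then, once.
The state is a dict: "time": time; "joint_positions": joint angles; "dq": joint speeds; "tau": joint torques, N m; "tool_pos": TCP position; "tcp_rot": TCP orientation; "contact_force": force on the tool from outside, world axes, zero at the start; "moment": the same for the moment, N m; "grip_width": finger opening in mm; "finger_force": force on a finger pad.
Only numpy, scipy, OpenCV 4.12 (cv2) and the standard library are available. Lean on these libraries where they do the work, as an engineer would, in place of code of your own. Each camera call takes 0.05 s, during which the arm holds its last target. There are 200 camera calls.

## Working session

There is one attempt and no reset: what is moved stays moved. The work goes in short steps, Python scripts to look and compute and a tool call to move; the robot and the scene stay as the last step left them, time stands still between calls to the robot, and variables do not carry over. Pictures are saved under pics/ and viewed, at most 10 in all, crops included, and the job is handed in when it is done.

Besides the shell and the picture viewer there is one more tool, called as name(argument=value, ...) on one line, values as JSON. servo_tool: Moves the arm, as the interface text tells. Shift numbers are shares of 200 mm and turn numbers shares of 90 degrees, none past 1 either way. Its arguments: {"type":"object","properties":{"linear":{"type":"array","items":{"type":"array","items":{"type":"number","minimum":-1,"maximum":1}}},"spin":{"type":"array","items":{"type":"number","minimum":-1,"maximum":1}},"hand":{"type":"number"}},"required":["linear","spin"]}

```bash
mkdir -p pics; cat > h.py <<'E'
import numpy as np, cv2
from plant import monitor, optics, workorder
def ray(c,uv):
    p=cv2.undistortPoints(np.array([[uv]],float),c['K'],np.array(c['D'],float))[0,0]
    M=np.array(c['world_to_cam']);R=M[:3,:3];t=M[:3,3]
    return -R.T@t, R.T@np.array([p[0],p[1],1.])
def onplane(c,uv,z):
    o,d=ray(c,uv); return o+d*(z-o[2])/d[2]
def proj(c,P):
    M=np.array(c['world_to_cam'])
    r,_=cv2.Rodrigues(M[:3,:3]); return cv2.projectPoints(np.array(P,float).reshape(-1,1,3),r,M[:3,3],c['K'],np.array(c['D'],float))[0].reshape(-1,2)
E
python3 - <<'E'
from h import *
o=monitor.get_obs();print({k:np.round(v,3) for k,v in o.items()})
ims=[]
for n in ['scene','top']:
    c=optics.capture(n);cv2.imwrite(f'pics/{n}0.png',c['frame']);np.save(f'{n}0.npy',c,allow_pickle=True)
    M=np.array(c['world_to_cam']);print(n,np.round(-M[:3,:3].T@M[:3,3]),np.round(c['K'],1).tolist(),c['D'])
E
```

```text
{'time': np.float64(0.0), 'joint_positions': array([-1.48 ,  0.343,  1.525,  0.   ,  1.275, -0.146]), 'dq': array([ 0.   ,  0.   ,  0.001, -0.001,  0.001,  0.   ]), 'tau': array([-2.0000e-03, -4.3125e+01, -2.4422e+01,  7.2000e-02,  5.6000e-02,
       -0.0000e+00]), 'tool_pos': array([ 123.147, -509.871,  194.645]), 'tcp_rot': array([-3.14 , -0.   ,  0.237]), 'contact_force': array([-0.065,  0.417,  0.417]), 'moment': array([0.003, 0.044, 0.032]), 'finger_force': np.float64(0.0), 'grip_width': np.float64(91.806)}
scene [1198.  254. 1111.] [[495.1, 0.0, 283.8], [0.0, 495.1, 209.8], [0.0, 0.0, 1.0]] [-0.00786412  0.          0.          0.          0.        ]
top [ 472.   -3. 1240.] [[458.4, 0.0, 272.5], [0.0, 458.4, 214.9], [0.0, 0.0, 1.0]] [-0.13457581  0.          0.          0.          0.        ]
```

View pics/top0.png

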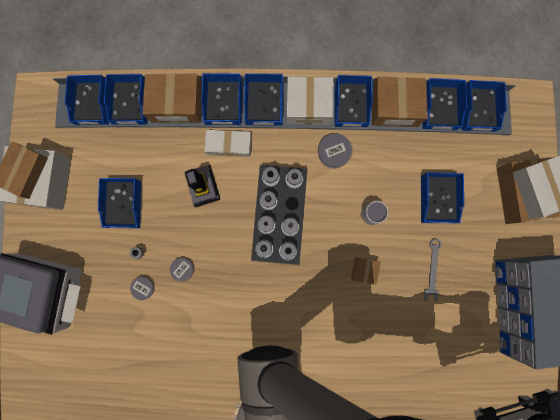

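View pics/scene0.png

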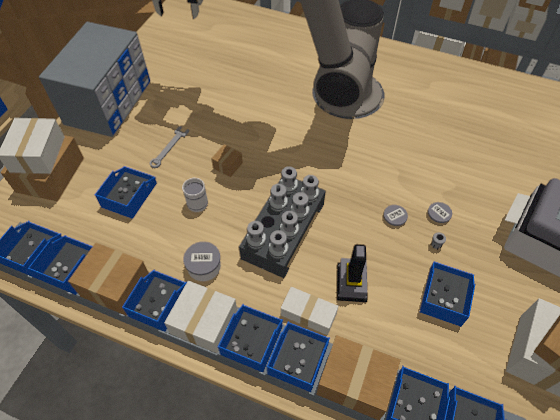

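The top view shows two lid look-alikes at (181,269) and (142,288), plus the wide closed jar at (335,151). Image left is +y, so the lid farthest to the robot's right is (181,269). The open jar is at (375,211), the cradle and reader at (201,185), and the rack at (278,213). The scene view confirms this, with lids at (395,215) and (440,212). Next I'll measure and take one close crop.

```bash
python3 - <<'E'
from h import *
T=np.load('top0.npy',allow_pickle=True).item();S=np.load('scene0.npy',allow_pickle=True).item()
def blob(c,mask,uv,r):
    m=np.zeros_like(mask);u,v=uv;m[v-r:v+r,u-r:u+r]=mask[v-r:v+r,u-r:u+r]
    cs,_=cv2.findContours(m,cv2.RETR_EXTERNAL,cv2.CHAIN_APPROX_NONE)
    return max(cs,key=cv2.contourArea)
def wpts(c,k,z): return np.array([onplane(c,p[0]+0.0,z)[:2] for p in k],np.float32)
for nm,c,l1,l2,j,w in [('top',T,(181,269),(142,288),(375,211),(335,151)),('scene',S,(395,215),(440,212),(195,195),(202,260))]:
    hsv=cv2.cvtColor(c['frame'],cv2.COLOR_BGR2HSV)
    grey=((hsv[...,1]<70)&(hsv[...,2]>50)).astype(np.uint8)*255
    white=((hsv[...,1]<60)&(hsv[...,2]>175)).astype(np.uint8)*255
    for name,uv,z,r in [('lid',l1,14,18),('lid2',l2,14,18),('jar',j,80,20)]:
        k=blob(c,grey,uv,r); p=wpts(c,k,z);(cx,cy),rad=cv2.minEnclosingCircle(p);e=cv2.fitEllipse(p)
        print(nm,name,len(k),np.round([cx,cy,rad*2],1),np.round(e[0],1),np.round(e[1],1))
        if name!='jar':
            k=blob(c,white,uv,12);q=cv2.minAreaRect(wpts(c,k,16));print('  label',np.round(q[0],1),np.round(q[1],1),round(q[2],1))
f=T['frame']
tiles=[cv2.resize(f[v-24:v+24,u-24:u+24],(384,384),interpolation=cv2.INTER_CUBIC) for u,v in [(181,269),(375,211)]]
g=S['frame'];tiles2=[cv2.resize(a,(384,200),interpolation=cv2.INTER_CUBIC) for a in (f[160:210,155:251],g[240:310,305:439])]
cv2.imwrite('pics/crop1.png',np.vstack([np.hstack(tiles),np.hstack(tiles2)]))
E
```

```text
top lid 65 [410.9 265.1  64.6] [411.  265.3] [61.9 62.3]
  label [397.7 281.2] [0. 0.] 0.0
top lid2 65 [357.8 373.2  65.4] [357.8 373.2] [62.  63.5]
  label [343.9 367.8] [0. 0.] 0.0
top jar 71 [ 567.9 -237.9   69.7] [ 568.5 -238. ] [57.9 69.2]
scene lid 65 [415.  263.9  68. ] [414.9 263.3] [61.9 65.7]
  label [413.7 262.4] [20.7 43.5] 51.3
scene lid2 62 [360.9 370.1  68. ] [361.3 370.7] [61.7 66. ]
  label [359.7 371.1] [43.3 20.9] 60.7
scene jar 90 [ 592.2 -228.6  111.1] [ 592.5 -230.7] [ 58.5 116.2]
```

View pics/crop1.png

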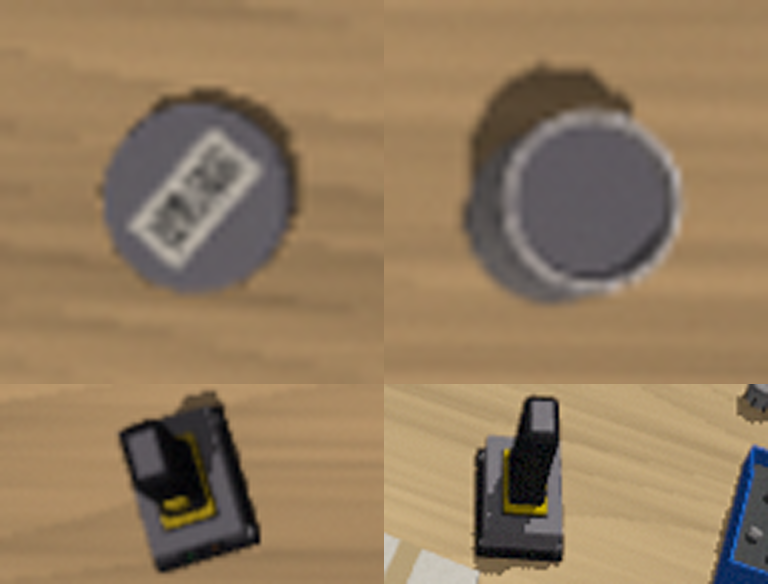

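The crop shows the chosen lid at top pixel (181,269), label up. The jar is open, with its bright rim centred near (377,212). The reader stands in its cradle, with its top near (192,178). I'll move to a point where the wrist camera sees the jar.

servo_tool(linear=[[0.2,-0.06,-0.04],[0.2,-0.06,-0.04],[0.2,-0.06,-0.04],[0.2,-0.06,-0.04],[0.2,-0.06,-0.04],[0.2,-0.06,-0.04],[0.2,-0.06,-0.04],[0.2,-0.06,-0.04]], spin=[0,0,0,0,0,0,0,0], hand=1)

```text
time: 1.1
tool_pos: [412.7, -341.0, 259.2]
tcp_rot: [-3.141, 0.0, 0.237]
contact_force: [-0.2, -0.9, -0.7]
grip_width: 91.5
finger_force: 0.0
```

```bash
cat >> h.py <<'E'
def grab(n,tag):
    c=optics.capture(n);np.save(tag+'.npy',c,allow_pickle=True);return c
def pose():
    o=monitor.get_obs();print('t',round(float(o['time']),2),'tcp',np.round(o['tool_pos'],1),'rpy',np.round(o['tcp_rot'],3),'w',round(float(o['grip_width']),1),'ff',round(float(o['finger_force']),1),'F',np.round(o['contact_force'],1),'q',np.round(o['joint_positions'],2));return o
def move(goal,dyaw=0,n=8):
    """tool-frame fractions for a world shift to goal, yaw change dyaw spread over n rows"""
    o=monitor.get_obs();p=np.array(o['tool_pos']);y=float(o['tcp_rot'][2]);d=np.array(goal)-p
    L=[d[0]*np.cos(y)+d[1]*np.sin(y),d[0]*np.sin(y)-d[1]*np.cos(y),-d[2]]
    print('total frac (tool at present yaw)',np.round(np.array(L)/200,3),'per row',np.round(np.array(L)/200/n,4),'spin total',round(-dyaw/(np.pi/2),3))
E
python3 - <<'E'
from h import *
pose();c=grab('wrist','w1')
M=np.array(c['world_to_cam']);print(np.round(-M[:3,:3].T@M[:3,3]),np.round(M[:3,:3],2).tolist(),c['K'].tolist())
print(proj(c,[[568,-238,80],[540,-240,0]]))
cv2.imwrite('pics/w1.png',c['frame'])
move([450,-60,240]);move([413,264,240])
E
```

```text
t 1.1 tcp [ 412.7 -341.   259.2] rpy [-3.141  0.     0.237] w 91.5 ff 0.0 F [-0.2 -0.9 -0.7] q [-0.83  0.32  1.38 -0.    1.44  0.5 ]
[ 481. -325.  448.] [[0.23, -0.97, -0.0], [-0.94, -0.23, 0.26], [-0.25, -0.06, -0.97]] [[345.05335117619995, 0.0, 277.635648671125], [0.0, 345.05335117619995, 209.18476659547613], [0.0, 0.0, 1.0]]
[[212.08120281   8.1769375 ]
 [221.04427349  51.95015132]]
total frac (tool at present yaw) [ 0.493 -1.314  0.101] per row [ 0.0616 -0.1642  0.0126] spin total 0.0
total frac (tool at present yaw) [ 0.697 -2.931  0.101] per row [ 0.0872 -0.3664  0.0126] spin total 0.0
```

View pics/w1.png

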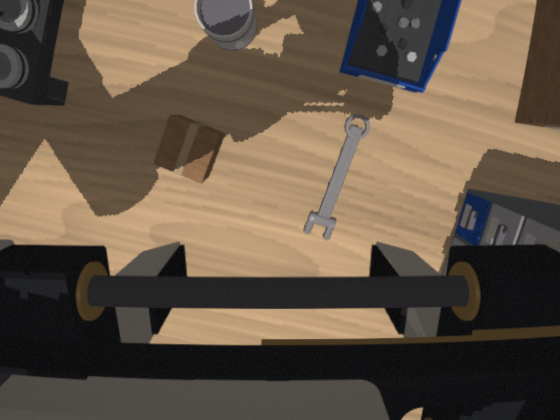

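The wrist view shows the jar at the upper edge (225,10), and the camera looks forward along tool x. Next I move on to a look-out over the lid.

servo_tool(linear=[[0.06,-0.2,0.01],[0.06,-0.2,0.01],[0.06,-0.2,0.01],[0.06,-0.2,0.01],[0.06,-0.2,0.01],[0.06,-0.2,0.01],[0.06,-0.2,0.01],[0.06,-0.2,0.01]], spin=[0,0,0,0,0,0,0,0])

```text
time: 2.15
tool_pos: [429.6, -7.1, 243.0]
tcp_rot: [-3.142, 0.0, 0.237]
contact_force: [0.2, -0.7, -0.7]
grip_width: 92.0
finger_force: 0.0
```

servo_tool(linear=[[-0.01,-0.19,0.03],[-0.01,-0.19,0.03],[-0.01,-0.19,0.03],[-0.01,-0.19,0.03],[-0.01,-0.19,0.03],[-0.01,-0.19,0.03],[-0.01,-0.19,0.03],[-0.01,-0.19,0.03]], spin=[0,0,0,0,0,0,0,0])

```text
time: 3.15
tool_pos: [342.5, 284.3, 194.8]
tcp_rot: [3.141, 0.0, 0.237]
contact_force: [0.8, 0.7, 1.0]
grip_width: 91.8
finger_force: 0.0
```

servo_tool(linear=[[0,0,0],[0,0,0],[0,0,0],[0,0,0],[0,0,0],[0,0,0],[0,0,0],[0,0,0]], spin=[0.09,0.09,0.09,0.1,0,0,0,0])

```text
time: 4.15
tool_pos: [343.1, 283.4, 195.3]
tcp_rot: [3.142, -0.0, -0.344]
contact_force: [0.4, -0.2, 0.2]
grip_width: 91.9
finger_force: 0.0
```

```bash
cat >> h.py <<'E'
def cut(c,mask,P,r):
    """largest contour of mask within r px of world point P, as pixel contour"""
    u,v=np.round(proj(c,[P])[0]).astype(int);m=np.zeros_like(mask)
    y0,x0=max(v-r,0),max(u-r,0);m[y0:v+r,x0:u+r]=mask[y0:v+r,x0:u+r]
    cs,_=cv2.findContours(m,cv2.RETR_EXTERNAL,cv2.CHAIN_APPROX_NONE);return max(cs,key=cv2.contourArea)
def W(c,k,z): return np.array([onplane(c,p[0],z)[:2] for p in k],np.float32)
def masks(c):
    h=cv2.cvtColor(c['frame'],cv2.COLOR_BGR2HSV).astype(int);return ((h[...,1]<70)&(h[...,2]>50)).astype(np.uint8)*255,((h[...,1]<60)&(h[...,2]>150)).astype(np.uint8)*255
E
python3 - <<'E'
from h import *
pose();c=grab('wrist','w2');g,w=masks(c)
P=[413,264,16];print(proj(c,[P]))
k=cut(c,g,P,70);p=W(c,k,15);e=cv2.fitEllipse(p);print('lid',np.round(cv2.minEnclosingCircle(p)[0],1),cv2.minEnclosingCircle(p)[1]*2,np.round(e[0],1),np.round(e[1],1))
k=cut(c,w,P,45);q=cv2.minAreaRect(W(c,k,16.5));print('label',np.round(q[0],1),np.round(q[1],1),q[2])
cv2.imwrite('pics/w2.png',c['frame']);move([413,264,100])
E
```

```text
t 4.15 tcp [343.1 283.4 195.3] rpy [ 3.142 -0.    -0.344] w 91.9 ff 0.0 F [ 0.4 -0.2  0.2] q [ 0.52  0.2   1.73 -0.    1.22  2.43]
[[271.87222085 114.65268032]]
lid [412.2 262.2] 64.07167053222656 [412.2 262.1] [62.6 62.9]
label [399.7 272.3] [22.5 12.1] 52.005611419677734
total frac (tool at present yaw) [ 0.362 -0.027  0.476] per row [ 0.0452 -0.0033  0.0595] spin total 0.0
```

View pics/w2.png

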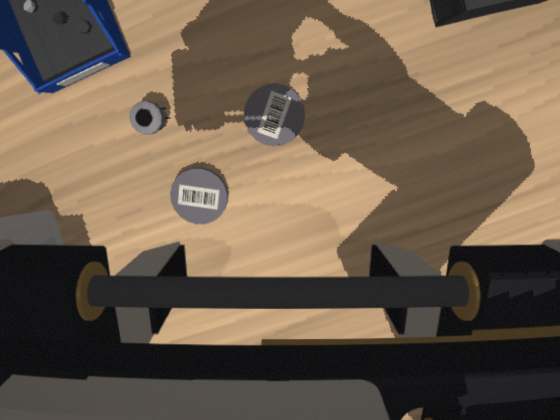

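The wrist view shows the target lid at (275,114), the look-alike at (199,196) and the collet at (147,117). My fix for the lid is (412.3, 262.5). I'll descend around it now.

servo_tool(linear=[[0.09,-0.005,0.15],[0.09,-0.005,0.15],[0.09,-0.005,0.15],[0.092,-0.004,0.15],[0,0,0.14],[0,0,0.1],[0,0,0.07],[0,0,0.045]], spin=[0,0,0,0,0,0,0,0], hand=1)

```text
time: 5.2
tool_pos: [412.6, 262.6, 3.8]
tcp_rot: [3.141, 0.0, -0.344]
contact_force: [0.0, 0.7, 0.8]
grip_width: 91.8
finger_force: 0.0
```

servo_tool(linear=[[0,0,0],[0,0,0],[0,0,0],[0,0,0],[0,0,0],[0,0,0],[0,0,0],[0,0,0]], spin=[0,0,0,0,0,0,0,0], hand=-1)

```text
time: 6.2
tool_pos: [412.5, 262.5, 4.2]
tcp_rot: [3.141, 0.0, -0.344]
contact_force: [0.3, 0.3, -1.2]
grip_width: 16.1
finger_force: 0.0
```

```bash
python3 - <<'E'
from h import *
pose();c=grab('wrist','w3');P=[412.4,262.5,16];print(proj(c,[P]))
cv2.imwrite('pics/w3.png',c['frame'])
E
```

```text
t 6.2 tcp [412.5 262.5   4.2] rpy [ 3.141  0.    -0.344] w 16.1 ff 0.0 F [ 0.3  0.3 -1.2] q [ 0.41  0.53  1.85 -0.    0.76  2.33]
[[276.77493452 249.37690043]]
```

View pics/w3.png

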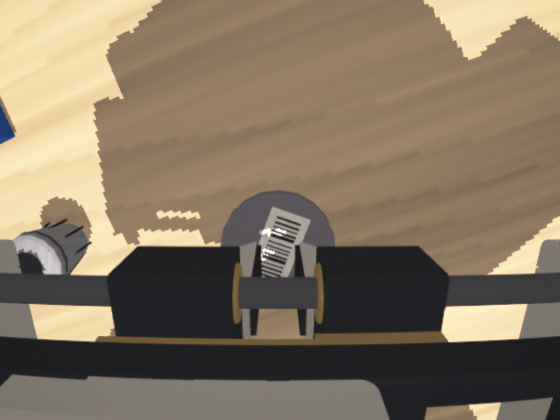

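The wrist view shows the lid unmoved at (278,245), with the fingers closed over the label at (250–310, 245–335). When open, the tips must ride higher than the shut-finger TCP. I'll lift, open to about 76 mm and feel for the bench in small steps.

servo_tool(linear=[[0,0,-0.05],[0,0,-0.05],[0,0,0],[0,0,0],[0,0,0],[0,0,0.05],[0,0,0.05],[0,0,0.01]], spin=[0,0,0,0,0,0,0,0], hand=0.65)

```text
time: 7.25
tool_pos: [411.8, 262.1, 1.0]
tcp_rot: [3.14, 0.002, -0.344]
contact_force: [-0.2, -0.2, -0.0]
grip_width: 75.6
finger_force: 0.0
```

servo_tool(linear=[[0,0,0.005],[0,0,0.005],[0,0,0.005],[0,0,0.005],[0,0,0],[0,0,0],[0,0,0],[0,0,0]], spin=[0,0,0,0,0,0,0,0])

```text
time: 8.25
tool_pos: [412.6, 262.5, -1.7]
tcp_rot: [3.142, -0.0, -0.344]
contact_force: [-0.0, -0.5, 0.7]
grip_width: 76.2
finger_force: 0.0
```

servo_tool(linear=[[0,0,0.005],[0,0,0.005],[0,0,0.005],[0,0,0.005],[0,0,0],[0,0,0],[0,0,0],[0,0,0]], spin=[0,0,0,0,0,0,0,0])

```text
time: 9.25
tool_pos: [412.6, 262.5, -5.7]
tcp_rot: [3.142, -0.0, -0.344]
contact_force: [0.8, -0.0, -0.1]
grip_width: 75.6
finger_force: 0.0
```

servo_tool(linear=[[0,0,0.005],[0,0,0.005],[0,0,0.005],[0,0,0.005],[0,0,0],[0,0,0],[0,0,0],[0,0,0]], spin=[0,0,0,0,0,0,0,0])

```text
time: 10.25
tool_pos: [412.6, 262.5, -9.7]
tcp_rot: [3.142, -0.0, -0.344]
contact_force: [0.8, 0.4, -0.1]
grip_width: 75.6
finger_force: 0.0
```

servo_tool(linear=[[0,0,0],[0,0,0],[0,0,0],[0,0,0],[0,0,0],[0,0,0],[0,0,0],[0,0,0]], spin=[0,0,0,0,0,0,0,0], hand=-1)

```text
time: 11.25
tool_pos: [412.6, 262.5, -9.7]
tcp_rot: [3.142, -0.0, -0.344]
contact_force: [0.6, 0.2, -0.5]
grip_width: 2.1
finger_force: 0.0
```

```bash
python3 - <<'E'
from h import *
pose();c=grab('wrist','w4');s=grab('scene','s4')
u,v=np.round(proj(s,[[412,262,20]])[0]).astype(int);print(u,v, proj(s,[[412.6,262.5,-9.7],[412.6,262.5,9.3]]))
a=cv2.resize(s['frame'][v-50:v+40,u-60:u+60],(560,420),interpolation=cv2.INTER_CUBIC)
b=cv2.resize(c['frame'][150:360,150:430],(240,180))
b=cv2.copyMakeBorder(b,0,240,0,0,cv2.BORDER_CONSTANT)
cv2.imwrite('pics/s4.png',np.hstack([a,b]))
E
```

```text
t 11.25 tcp [412.6 262.5  -9.7] rpy [ 3.142 -0.    -0.344] w 2.1 ff 0.0 F [ 0.6  0.2 -0.5] q [ 0.41  0.55  1.86 -0.    0.73  2.33]
396 213 [[393.53832824 218.83828439]
 [394.88085596 214.96777518]]
```

View pics/s4.png

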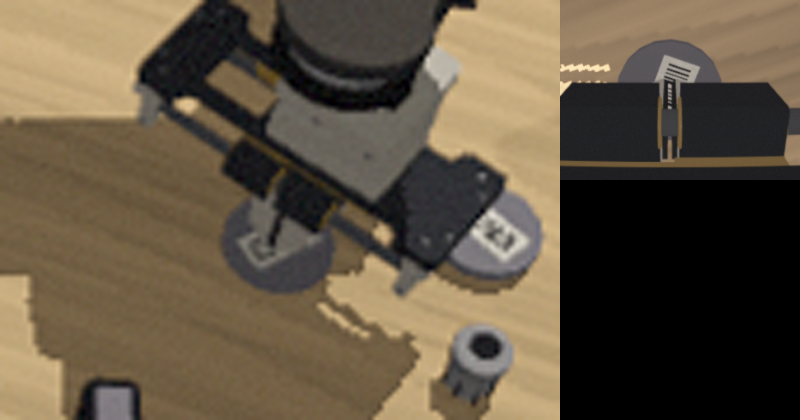

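The scene crop shows the shut fingers hovering just above the lid, with the tips at about crop (265,240). So the real tips sit about 26–30 mm behind the reported TCP. I'll lift, open and go lower, feeling for the bench.

servo_tool(linear=[[0,0,-0.05],[0,0,-0.05],[0,0,0],[0,0,0],[0,0,0],[0,0,0.04],[0,0,0.06],[0,0,0.05]], spin=[0,0,0,0,0,0,0,0], hand=0.65)

```text
time: 12.35
tool_pos: [412.1, 262.3, -21.0]
tcp_rot: [3.141, 0.001, -0.344]
contact_force: [-0.4, -0.4, 0.1]
grip_width: 74.2
finger_force: 0.0
```

servo_tool(linear=[[0,0,0.005],[0,0,0.005],[0,0,0],[0,0,0],[0,0,0],[0,0,0],[0,0,0],[0,0,0]], spin=[0,0,0,0,0,0,0,0])

```text
time: 13.35
tool_pos: [412.5, 262.5, -21.7]
tcp_rot: [3.141, -0.0, -0.344]
contact_force: [-0.1, 0.2, 0.8]
grip_width: 75.6
finger_force: 0.0
```

servo_tool(linear=[[0,0,0],[0,0,0],[0,0,0],[0,0,0],[0,0,0],[0,0,0],[0,0,0],[0,0,0]], spin=[0,0,0,0,0,0,0,0], hand=-1)

```text
time: 14.35
tool_pos: [412.6, 262.5, -21.7]
tcp_rot: [3.142, -0.0, -0.344]
contact_force: [-0.4, 0.4, -0.7]
grip_width: 62.0
finger_force: 30.0
```

servo_tool(linear=[[0,0,-0.03],[0,0,-0.08],[0,0,-0.12],[0,0,-0.15],[0,0,-0.15],[0,0,-0.15],[0,0,-0.15],[0,0,-0.13]], spin=[0,0,0,0,0,0,0,0])

```text
time: 15.35
tool_pos: [412.5, 262.5, 171.9]
tcp_rot: [-3.141, -0.001, -0.344]
contact_force: [0.3, -1.2, 0.1]
grip_width: 62.3
finger_force: 30.0
```

```bash
python3 - <<'E'
from h import *
o=pose();c=grab('wrist','w5');p=np.array(o['tool_pos']);y=o['tcp_rot'][2]
g,w=masks(c);print(proj(c,[p+[0,0,38]]))
cv2.imwrite('pics/w5.png',c['frame'])
move([482,-269,170],.69)
E
```

```text
t 15.35 tcp [412.5 262.5 171.9] rpy [-3.141e+00 -1.000e-03 -3.440e-01] w 62.3 ff 30.0 F [ 0.3 -1.2  0.1] q [ 0.41  0.3   1.66 -0.    1.19  2.33]
[[276.51579116 269.58199794]]
total frac (tool at present yaw) [1.218 2.391 0.025] per row [0.1522 0.2989 0.0032] spin total -0.439
```

View pics/w5.png

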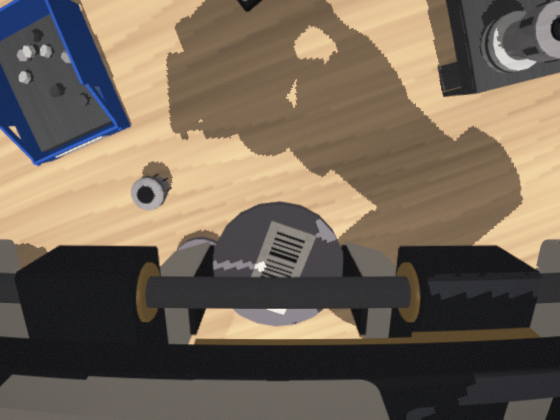

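The lid is held level at pixel centre (278,264), spanning columns 213–343, and the bench shows beneath it. I'll check its offset in the tool frame with the calibrated rays.

```bash
python3 - <<'E'
from h import *
for f,tc,yaw,pts in [('w5',[412.5,262.5,171.9],-.344,[(278,202),(213,262),(343,262),(278,325),(234,215),(322,215)]),('w3',[412.5,262.5,4.2],-.344,[(278,190),(222,245),(335,245),(240,203),(316,203)])]:
    c=np.load(f+'.npy',allow_pickle=True).item();print(f,c['D'])
    for h in ([38,31,26] if f=='w5' else [16,8,0]):
        z=tc[2]+h if f=='w5' else h
        p=np.array([onplane(c,q,z)[:2]-tc[:2] for q in pts]);R=np.array([[np.cos(yaw),np.sin(yaw)],[np.sin(yaw),-np.cos(yaw)]]);p=p@R.T
        A=np.c_[2*p,np.ones(len(p))];s=np.linalg.lstsq(A,(p**2).sum(1),rcond=None)[0];print(h,'centre tool xy',np.round(s[:2],1),'diam',round(2*np.sqrt(s[2]+s[0]**2+s[1]**2),1))
E
```

```text
w5 [-0.08364477  0.          0.          0.          0.        ]
38 centre tool xy [1.7 0.7] diam 63.3
31 centre tool xy [-1.4  0.7] diam 66.2
26 centre tool xy [-3.7  0.7] diam 68.3
w3 [-0.08364477  0.          0.          0.          0.        ]
16 centre tool xy [2.4 0.9] diam 62.0
8 centre tool xy [-0.7  0.9] diam 64.8
0 centre tool xy [-3.8  0.9] diam 67.6
```

servo_tool(linear=[[0.15,0.2,0],[0.15,0.2,0],[0.15,0.2,0],[0.15,0.2,0],[0.15,0.2,0],[0.15,0.2,0],[0.1,0.2,0],[0.1,0.2,0]], spin=[0,0,0,0,0,0,0,0])

```text
time: 16.4
tool_pos: [511.4, -114.5, 170.0]
tcp_rot: [-3.142, 0.0, -0.345]
contact_force: [1.4, -0.0, -0.4]
grip_width: 61.9
finger_force: 30.0
```

servo_tool(linear=[[0,0.2,0],[0,0.2,0],[0,0.2,0],[0,0.2,0],[0,0,0],[0,0,0],[0,0,0],[0,0,0]], spin=[0,0,0,0,-0.11,-0.11,-0.11,-0.11])

```text
time: 17.4
tool_pos: [457.3, -263.4, 170.0]
tcp_rot: [-3.141, 0.0, 0.352]
contact_force: [0.3, -0.0, 0.2]
grip_width: 62.2
finger_force: 30.0
```

```bash
python3 - <<'E'
from h import *
o=pose();c=grab('wrist','w6');print(proj(c,[[568,-238,80]]))
h=cv2.cvtColor(c['frame'],cv2.COLOR_BGR2HSV)
P=proj(c,[[568,-238,80]])[0].astype(int)
x0,y0=max(P[0]-55,0),max(P[1]-55,0);sub=c['frame'][y0:P[1]+55,x0:P[0]+55]
cir=cv2.HoughCircles(cv2.medianBlur(cv2.cvtColor(sub,cv2.COLOR_BGR2GRAY),3),cv2.HOUGH_GRADIENT,1,10,param1=120,param2=20,minRadius=20,maxRadius=50)
if cir is not None:
  for u,v,r in cir[0][:4]:
    a=onplane(c,(u+x0,v+y0),80);b=onplane(c,(u+x0+r,v+y0),80);print(np.round([u+x0,v+y0,r],1),np.round(a,1),'d',2*np.linalg.norm(a-b))
cv2.imwrite('pics/w6.png',c['frame'])
# bright rim in each view: enclosing circle on plane z=80
for n,cc,uv,r in [('wrist',c,P,55),('top',np.load('top0.npy',allow_pickle=True).item(),(377,212),16)]:
    hs=cv2.cvtColor(cc['frame'],cv2.COLOR_BGR2HSV)
    y0,x0=max(uv[1]-r,0),max(uv[0]-r,0)
    for th in (140,155,170):
        m=((hs[...,1]<60)&(hs[...,2]>th)).astype(np.uint8)[y0:uv[1]+r,x0:uv[0]+r]
        nl,lab,st,_=cv2.connectedComponentsWithStats(m,connectivity=8)
        if nl<2: continue
        i=1+np.argmax(st[1:,4]);v,u=np.nonzero(lab==i)
        p=np.array([onplane(cc,(a+x0,b+y0),80)[:2] for a,b in zip(u,v)],np.float32);print(n,th,len(p),np.round(cv2.minEnclosingCircle(p)[0],1),round(2*cv2.minEnclosingCircle(p)[1],1),'ell',np.round(cv2.fitEllipse(p)[0],1))
E
```

```text
t 17.4 tcp [ 457.3 -263.4  170. ] rpy [-3.141  0.     0.352] w 62.2 ff 30.0 F [ 0.3 -0.   0.2] q [-0.67  0.37  1.56 -0.    1.22  0.55]
[[295.57951143  59.19260461]]
[309.5  56.5  37.1] [ 573.5 -247.2   80. ] d 56.56726775501195
[306.5  66.5  31.4] [ 565.9 -247.7   80. ] d 48.062131162350916
[298.5  60.5  28.3] [ 567.9 -240.4   80. ] d 43.114163924608285
wrist 140 465 [ 571.2 -247. ] 57.2 ell [ 571.6 -247.5]
wrist 155 117 [ 569.8 -222.7] 23.9 ell [ 570.9 -221.5]
wrist 170 101 [ 570.7 -222. ] 22.1 ell [ 571.5 -221.2]
top 140 13 [ 586.6 -260.1] 30.7 ell [ 586.3 -260.4]
top 155 8 [ 586.7 -263.9] 21.9 ell [ 584.1 -269.6]Traceback (most recent call last):
  File "<stdin>", line 20, in <module>
cv2.error: OpenCV(4.12.0) /io/opencv/modules/imgproc/src/shapedescr.cpp:361: error: (-201:Incorrect size of input array) There should be at least 5 points to fit the ellipse in function 'fitEllipseNoDirect'
```

View pics/w6.png

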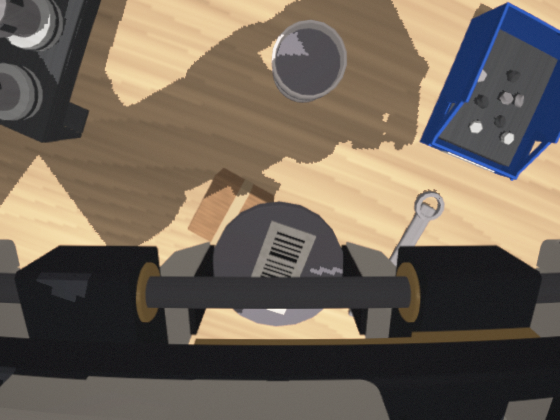

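The jar rim is at wrist pixel (310,58), radius 37, so the jar is near (572,-247). I'll cross-check with the top view.

```bash
python3 - <<'E'
from h import *
T=np.load('top0.npy',allow_pickle=True).item();S=np.load('scene0.npy',allow_pickle=True).item();c=np.load('w6.npy',allow_pickle=True).item()
print('top',onplane(T,(377,212),80))
for n,cc in (('top',T),('scene',S)):
    u,v=proj(cc,[[572,-247,80]])[0].astype(int);s=cv2.resize(cv2.cvtColor(cc['frame'],cv2.COLOR_BGR2GRAY)[v-22:v+22,u-22:u+22],None,fx=6,fy=6,interpolation=cv2.INTER_CUBIC)
    ci=cv2.HoughCircles(cv2.GaussianBlur(s,(7,7),0),cv2.HOUGH_GRADIENT,1,20,param1=80,param2=15,minRadius=55,maxRadius=75)
    for a,b,r in ci[0][:3]:
        q=(u-22+(a-2.5)/6,v-22+(b-2.5)/6);print(n,np.round(q,1),r/6,np.round(onplane(cc,q,80),1))
for r in (36,37,38):
  for uv in ((310,58),): pass
g=cv2.GaussianBlur(cv2.cvtColor(c['frame'],cv2.COLOR_BGR2GRAY),(3,3),0).astype(float)
pts=[]
for t in np.linspace(0,2*np.pi,72,endpoint=False):   # inner dark -> bright rim edge
    rs=np.arange(28,40,.5);x=(310+rs*np.cos(t)).astype(np.float32);y=(58+rs*np.sin(t)).astype(np.float32)
    pr=cv2.remap(g.astype(np.float32),x[None],y[None],cv2.INTER_LINEAR)[0];i=int(np.argmax(pr))
    if pr[i]>pr.min()+25: pts.append((x[i],y[i]))
p=np.array([onplane(c,q,80)[:2] for q in pts],np.float32);print('rim ridge',len(p),np.round(cv2.fitEllipse(p)[0],1),np.round(cv2.fitEllipse(p)[1],1),np.round(np.median(p,0),1))
move([570.4,-246.7,95])
E
```

```text
top [ 569.6979206  -244.64246426   80.        ]
top [376.5 211.5] 11.25 [ 571.  -243.4   80. ]
scene [192.3 183.5] 10.683333 [ 566.1 -251.8   80. ]
scene [193.2 187.8] 9.666667 [ 577.8 -243.2   80. ]
rim ridge 72 [ 571.2 -247.7] [53.7 55.6] [ 572.7 -247.9]
total frac (tool at present yaw) [0.559 0.121 0.375] per row [0.0699 0.0151 0.0469] spin total 0.0
```

servo_tool(linear=[[0.11,0.024,0],[0.11,0.024,0],[0.11,0.024,0],[0.11,0.024,0],[0.116,0.022,0],[0,0,0.2],[0,0,0.175],[0,0,0.1]], spin=[0,0,0,0,0,0,0,0])

```text
time: 18.45
tool_pos: [569.1, -247.2, 72.9]
tcp_rot: [-3.139, 0.002, 0.344]
contact_force: [-0.2, 0.0, -0.4]
grip_width: 62.1
finger_force: 30.0
```

```bash
python3 - <<'E'
from h import *
o=pose();c=grab('wrist','w7');t=np.array(o['tool_pos']);move([569.9,-247.1,56])
E
```

```text
t 18.45 tcp [ 569.1 -247.2   72.9] rpy [-3.139e+00  2.000e-03  3.440e-01] w 62.1 ff 30.0 F [-0.2  0.  -0.4] q [-0.53  0.63  1.4  -0.    1.11  0.69]
total frac (tool at present yaw) [0.008 0.005 0.073] per row [0.001  0.0007 0.0091] spin total 0.0
```

servo_tool(linear=[[0,0,0.015],[0,0,0.015],[0,0,0.015],[0,0,0.015],[0,0,0.015],[0,0,0.01],[0,0,0],[0,0,0]], spin=[0,0,0,0,0,0,0,0])

```text
time: 19.5
tool_pos: [570.2, -248.0, 58.4]
tcp_rot: [3.141, -0.0, 0.347]
contact_force: [0.8, 0.7, -0.5]
grip_width: 62.0
finger_force: 30.0
```

servo_tool(linear=[[0,0,0.005],[0,0,0.005],[0,0,0.005],[0,0,0],[0,0,0],[0,0,0],[0,0,0],[0,0,0]], spin=[0,0,0,0,0,0,0,0])

```text
time: 20.5
tool_pos: [570.2, -248.0, 55.3]
tcp_rot: [3.142, 0.0, 0.347]
contact_force: [0.3, 0.7, 0.2]
grip_width: 62.2
finger_force: 30.0
```

servo_tool(linear=[[0,0,0.005],[0,0,0.005],[0,0,0.005],[0,0,0],[0,0,0],[0,0,0],[0,0,0],[0,0,0]], spin=[0,0,0,0,0,0,0,0])

```text
time: 21.5
tool_pos: [570.1, -248.0, 52.3]
tcp_rot: [-3.142, 0.0, 0.347]
contact_force: [1.4, 0.6, -0.1]
grip_width: 62.2
finger_force: 30.0
```

servo_tool(linear=[[0,0,0.004],[0,0,0.004],[0,0,0],[0,0,0],[0,0,0],[0,0,0],[0,0,0],[0,0,0]], spin=[0,0,0,0,0,0,0,0])

```text
time: 22.5
tool_pos: [570.2, -248.0, 50.8]
tcp_rot: [3.141, -0.0, 0.347]
contact_force: [0.6, 0.9, 0.7]
grip_width: 62.1
finger_force: 30.0
```

servo_tool(linear=[[0,0,0.004],[0,0,0.004],[0,0,0.003],[0,0,0],[0,0,0],[0,0,0],[0,0,0],[0,0,0]], spin=[0,0,0,0,0,0,0,0])

```text
time: 23.5
tool_pos: [571.0, -247.5, 50.2]
tcp_rot: [3.141, -0.002, 0.347]
contact_force: [-0.2, 4.4, 10.3]
grip_width: 61.9
finger_force: 30.0
```

servo_tool(linear=[[0,0,0],[0,0,0],[0,0,0],[0,0,0],[0,0,-0.03],[0,0,-0.1],[0,0,-0.2],[0,0,-0.25]], spin=[0,0,0,0,0,0,0,0], hand=0.7)

```text
time: 24.5
tool_pos: [569.6, -247.7, 165.2]
tcp_rot: [-3.14, 0.001, 0.347]
contact_force: [-0.2, -0.3, 0.1]
grip_width: 78.2
finger_force: 0.0
```

servo_tool(linear=[[-0.06,0.02,-0.2],[-0.06,0.02,-0.2],[-0.06,0.02,-0.1],[-0.06,0.02,0],[-0.06,0.02,0],[-0.06,0.02,0],[-0.06,0.02,0],[0,0,0]], spin=[0,0,0,0,0,0,0,0])

```text
time: 25.5
tool_pos: [499.9, -303.5, 264.3]
tcp_rot: [-3.141, 0.0, 0.345]
contact_force: [-0.7, -0.2, 0.2]
grip_width: 78.0
finger_force: 0.0
```

```bash
python3 - <<'E'
from h import *
o=pose();c=grab('wrist','w8');cv2.imwrite('pics/w8.png',c['frame'])
P=[571.2,-247.5,88];print(proj(c,[P]));g,w=masks(c)
k=cut(c,g,P,60);p=W(c,k,88);print('lid',np.round(cv2.minEnclosingCircle(p)[0],1),round(2*cv2.minEnclosingCircle(p)[1],1),np.round(cv2.fitEllipse(p)[0],1),np.round(cv2.fitEllipse(p)[1],1))
for th in (120,140,160,180):
    h=cv2.cvtColor(c['frame'],cv2.COLOR_BGR2HSV);m=((h[...,1]<60)&(h[...,2]>th)).astype(np.uint8)*255
    m=cv2.morphologyEx(m,cv2.MORPH_CLOSE,np.ones((5,5)))
    k=cut(c,m,P,32);q=cv2.minAreaRect(W(c,k,88.5));print(th,'label',np.round(q[0],1),np.round(q[1],1),q[2])
E
```

```text
t 25.5 tcp [ 499.9 -303.5  264.3] rpy [-3.141  0.     0.345] w 78.0 ff 0.0 F [-0.7 -0.2  0.2] q [-0.68  0.42  1.22 -0.    1.5   0.55]
[[248.89854998 100.36058869]]
lid [ 570.6 -248.2] 63.7 [ 570.6 -248.2] [62.4 62.6]
120 label [ 570.5 -248.2] [42.4 20.4] 0.22663244605064392Traceback (most recent call last):
  File "<stdin>", line 8, in <module>
  File "h.py", line 25, in cut
    cs,_=cv2.findContours(m,cv2.RETR_EXTERNAL,cv2.CHAIN_APPROX_NONE);return max(cs,key=cv2.contourArea)
                                                                            ~~~^^^^^^^^^^^^^^^^^^^^^^^^
ValueError: max() iterable argument is empty
```

The lid sits level at (570.6,-248.2), with the label centred at (570.5,-248.2) and its long side along world x (0.2°). Next I go to a look-out at the reader.

servo_tool(linear=[[0.05,-0.2,-0.02],[0.05,-0.2,-0.02],[0.05,-0.2,-0.02],[0.05,-0.2,-0.02],[0.05,-0.2,-0.02],[0.05,-0.2,-0.02],[0.05,-0.2,-0.02],[0.05,-0.2,-0.02]], spin=[0,0,0,0,0,0,0,0], hand=0.4)

```text
time: 26.55
tool_pos: [467.0, 27.0, 296.7]
tcp_rot: [3.142, -0.001, 0.347]
contact_force: [0.4, -0.1, -0.7]
grip_width: 64.3
finger_force: 0.0
```

servo_tool(linear=[[0.04,-0.16,0],[0.04,-0.16,0],[0.04,-0.16,0],[0.04,-0.16,0],[0,0,0],[0,0,0],[0,0,0],[0,0,0]], spin=[0,0,0,0,0,0,0,0])

```text
time: 27.55
tool_pos: [453.9, 155.9, 296.5]
tcp_rot: [3.141, 0.0, 0.346]
contact_force: [-0.3, -0.7, -0.6]
grip_width: 64.7
finger_force: 0.0
```

```bash
python3 - <<'E'
from h import *
o=pose();c=grab('wrist','w9');
T=np.load('top0.npy',allow_pickle=True).item()
print(onplane(T,(201.9,185.8),4),proj(c,[onplane(T,(201.9,185.8),45),onplane(T,(192,178),160)]))
cv2.imwrite('pics/w9.png',cv2.resize(c['frame'][0:300,130:530],(800,600),interpolation=cv2.INTER_CUBIC))
E
```

```text
t 27.55 tcp [453.9 155.9 296.5] rpy [3.141 0.    0.346] w 64.7 ff 0.0 F [-0.3 -0.7 -0.6] q [ 0.17  0.2   1.45 -0.    1.5   1.4 ]
[638.89071217 217.60064408   4.        ] [[285.02462623  15.14841972]
 [284.5129942  -27.2891699 ]]
```

View pics/w9.png

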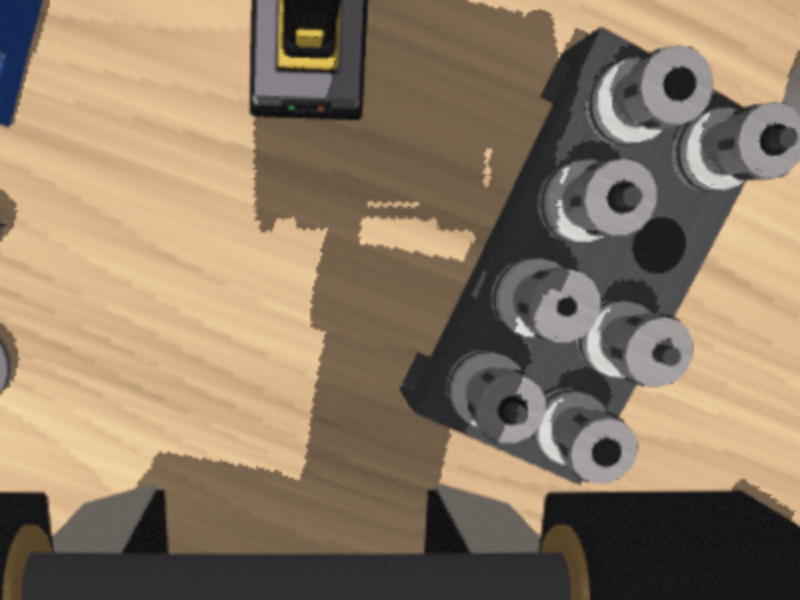

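The wrist view shows the near end of the cradle at upper crop (308,60) and the rack to its right. The cradle is near (639,217), so I move 100 mm further forward and measure it numerically.

servo_tool(linear=[[0.07,0,0],[0.07,0,0],[0.07,0,0],[0.07,0,0],[0.07,0,0],[0.07,0,0],[0.07,0,0],[0,0,0]], spin=[0,0,0,0,0,0,0,0])

```text
time: 28.6
tool_pos: [546.8, 190.2, 295.5]
tcp_rot: [-3.142, 0.001, 0.347]
contact_force: [0.8, -0.5, 0.3]
grip_width: 64.1
finger_force: 0.0
```

```bash
python3 - <<'E'
from h import *
o=pose();c=grab('wrist','w10');f=c['frame']
h=cv2.cvtColor(f,cv2.COLOR_BGR2HSV)
P=proj(c,[[639,217,45],[639,217,160]]);print(P)
u,v=P[0].astype(int)
# quantised ascii map: y yellow, k dark, g grey mid, w light, . wood
y0,y1,x0,x1=max(v-110,0),v+70,u-60,u+60
for r in range(y0,y1,4):
    s=''
    for q in range(x0,x1,2):
        H,Sa,V=h[r,q].astype(int)
        s+= 'y' if (20<=H<=34 and Sa>150 and V>80) else 'k' if V<50 else 'g' if Sa<60 and V<110 else 'w' if Sa<60 else '.'
    print(r,s)
print('x0',x0)
E
```

```text
t 28.6 tcp [546.8 190.2 295.5] rpy [-3.142e+00  1.000e-03  3.470e-01] w 64.1 ff 0.0 F [ 0.8 -0.5  0.3] q [ 0.2   0.39  1.17 -0.    1.58  1.43]
[[282.05354568  94.58629768]
 [283.67075077  86.91221166]]
0 .....................................................wwwwwww
4 ....................................................wwwwwwww
8 ...................................................wwwwwwwww
12 ...................................................wwwwwwwww
16 ..................................................wwwwwwwwww
20 .................................................wwwwwwwwwww
24 ................................................wwwwwwwwwwww
28 ...............................................wwwwwwwwwwwww
32 ...............................................wwwwwwwwwwwww
36 .................................................wwwwwwwwwww
40 .....................................................www....
44 ..........................................................ww
48 ............................................................
52 ............................................................
56 ..
[... 1045 characters left out ...]
.kgwwwwwggggggggggg..ggggggk...............
124 ..................gwwwwwwwgwggggwggggggggggg................
128 ..................wwwwwwwwwwwwwwwwwgggggggggk...............
132 ..................kkkkkkggggggggggkkkkgggggkk...............
136 ............................................................
140 ............................................................
144 ............................................................
148 ............................................................
152 ............................................................
156 ............................................................
160 ............................................................
x0 222
```

```bash
python3 - <<'E'
from h import *
c=np.load('w10.npy',allow_pickle=True).item();h=cv2.cvtColor(c['frame'],cv2.COLOR_BGR2HSV).astype(int)
R=np.zeros(h.shape[:2],bool);R[55:140,245:325]=1
k=((h[...,2]<50)&R).astype(np.uint8);lab=cv2.connectedComponents(k)[1]
g=((h[...,1]<60)&(h[...,2]>=50)&(h[...,2]<110)&R)
gl=cv2.connectedComponents(g.astype(np.uint8),connectivity=4)[1]
def rep(n,m,z):
    m=m.astype(np.uint8);K=max(cv2.findContours(m,cv2.RETR_EXTERNAL,cv2.CHAIN_APPROX_NONE)[0],key=cv2.contourArea)
    q=cv2.minAreaRect(W(c,K,z));print(n,len(K),np.round(q[0],1),np.round(q[1],1),round(q[2],1))
rep('inlay160',gl==gl[90,289],160)
m=np.zeros_like(R);m[55:113,268:306]=k[55:113,268:306]>0;rep('handle160',m,160)
wood=(h[...,1]>=60)&(h[...,2]>=50);yel=(h[...,0]>=20)&(h[...,0]<=34)&(h[...,1]>150)
b=cv2.morphologyEx((R&(~wood|yel)).astype(np.uint8),cv2.MORPH_OPEN,np.ones((3,3)))
rep('cradle45',b,45);rep('cradle10',b,10)
y=(yel&R&(h[...,2]>80)).astype(np.uint8)
for z in (45,56): rep('y',cv2.morphologyEx(y,cv2.MORPH_CLOSE,np.ones((15,15))),z)
E
```

```text
inlay160 90 [640.2 213.3] [26.  16.1] 19.9
handle160 142 [639.2 213. ] [41.6 26.8] 19.7
cradle45 254 [638.  213.4] [91.8 66.2] 18.0
cradle10 254 [639.9 213.4] [99.1 71.5] 18.0
y 104 [627.7 209.6] [31.  34.5] 17.5
y 104 [627.3 209.7] [30.2 33.6] 17.5
```

servo_tool(linear=[[0.095,0.009,0],[0.095,0.009,0],[0.095,0.009,0],[0.095,0.009,0],[0.095,0.01,0],[0,0,0.2],[0,0,0.25],[0,0,0.2]], spin=[0,0,0,0,0,0,0,0])

```text
time: 29.65
tool_pos: [637.5, 213.3, 164.5]
tcp_rot: [-3.142, 0.002, 0.347]
contact_force: [-0.4, 0.6, 0.4]
grip_width: 64.2
finger_force: 0.0
```

servo_tool(linear=[[0,0,0.06],[0,0,0.06],[0,0,0.06],[0,0,0.06],[0,0,0.05],[0,0,0.04],[0,0,0],[0,0,0]], spin=[0,0,0,0,0,0,0,0])

```text
time: 30.65
tool_pos: [638.7, 213.5, 100.9]
tcp_rot: [3.141, -0.001, 0.347]
contact_force: [0.7, -0.1, 0.1]
grip_width: 64.3
finger_force: 0.0
```

servo_tool(linear=[[0,0,0],[0,0,0],[0,0,0],[0,0,0],[0,0,0],[0,0,0],[0,0,0],[0,0,0]], spin=[0,0,0,0,0,0,0,0], hand=-1)

```text
time: 31.65
tool_pos: [638.4, 213.5, 100.5]
tcp_rot: [3.141, -0.0, 0.347]
contact_force: [-1.2, 0.1, 0.6]
grip_width: 27.7
finger_force: 29.6
```

servo_tool(linear=[[0,0,-0.03],[0,0,-0.08],[0,0,-0.12],[0,0,-0.12],[0,0,-0.12],[0,0,-0.12],[0,0,-0.12],[0,0,-0.12]], spin=[0,0,0,0,0,0,0,0])

```text
time: 32.65
tool_pos: [638.3, 213.5, 268.5]
tcp_rot: [3.141, -0.001, 0.347]
contact_force: [1.3, 0.7, -2.8]
grip_width: 28.1
finger_force: 29.6
```

servo_tool(linear=[[0,0,0],[-0.05,0.09,0],[-0.09,0.17,0],[-0.09,0.17,0],[-0.09,0.17,0],[-0.09,0.17,0],[-0.09,0.17,0],[-0.09,0.17,0]], spin=[0,0,0,0,0,0,0,0])

```text
time: 33.65
tool_pos: [601.4, -37.6, 265.3]
tcp_rot: [-3.141, 0.002, 0.346]
contact_force: [0.1, 0.4, -2.6]
grip_width: 28.0
finger_force: 29.6
```

servo_tool(linear=[[-0.09,0.17,0],[-0.09,0.17,0],[-0.09,0.17,0],[-0.09,0.17,0],[-0.09,0.17,0],[-0.06,0.1,0],[0,0,0],[0,0,0]], spin=[0,0,0,0,0,0,0,0])

```text
time: 34.65
tool_pos: [571.4, -247.9, 266.3]
tcp_rot: [-3.141, 0.0, 0.347]
contact_force: [0.4, -0.0, -2.9]
grip_width: 27.6
finger_force: 29.6
```

servo_tool(linear=[[0,0,0],[0,0,0],[0,0,0],[0,0,0],[0,0,0],[0,0,0],[0,0,0],[0,0,0]], spin=[0.055,0.055,0.055,0.055,0,0,0,0])

```text
time: 35.65
tool_pos: [571.5, -248.7, 266.5]
tcp_rot: [3.142, -0.0, 0.002]
contact_force: [0.0, -0.7, -1.5]
grip_width: 28.3
finger_force: 29.6
```

```bash
python3 - <<'E'
from h import *
o=pose();c=grab('wrist','w11');P=[570.5,-248.2,88.5]
move([569.6,-247.5,196.5])
# scene check of reader vs jar: ascii, and handle top seen in the top camera
for n,z0 in (('top',float(o['tool_pos'][2])-88.5+148),):
    t=grab(n,'t11');u,v=proj(t,[[570,-248,z0]])[0].astype(int);h=cv2.cvtColor(t['frame'],cv2.COLOR_BGR2HSV)
    print(u,v)
E
```

```text
t 35.65 tcp [ 571.5 -248.7  266.5] rpy [ 3.142e+00 -0.000e+00  2.000e-03] w 28.3 ff 29.6 F [ 0.  -0.7 -1.5] q [-0.53  0.49  1.09 -0.    1.55  1.04]
total frac (tool at present yaw) [-0.01  -0.006  0.35 ] per row [-0.0012 -0.0008  0.0438] spin total 0.0
403 202
```

servo_tool(linear=[[-0.005,-0.003,0.06],[-0.005,-0.003,0.06],[0,0,0.06],[0,0,0.06],[0,0,0.05],[0,0,0.03],[0,0,0.02],[0,0,0.005]], spin=[0,0,0,0,0,0,0,0])

```text
time: 36.75
tool_pos: [569.6, -247.6, 197.4]
tcp_rot: [3.141, -0.0, 0.001]
contact_force: [-0.8, -0.0, -1.8]
grip_width: 28.0
finger_force: 29.6
```

servo_tool(linear=[[0,0,0],[0,0,0],[0,0,0],[0,0,0],[0,0,0],[0,0,0],[0,0,0],[0,0,0]], spin=[0,0,0,0,0,0,0,0])

```text
time: 37.75
tool_pos: [569.5, -247.6, 197.5]
tcp_rot: [3.142, 0.0, 0.001]
contact_force: [0.4, 0.4, -1.5]
grip_width: 28.1
finger_force: 29.6
```

```bash
python3 - <<'E'
from h import *
o=pose();s=grab('scene','s12');h=cv2.cvtColor(s['frame'],cv2.COLOR_BGR2HSV).astype(int)
pr=lambda n,P:print(n,np.round(proj(s,[P])[0],1))
for z in (90,100,109,120,149): pr(z,[598,-248,z])
pr('label',[570.5,-248.2,88.5]);pr('lid near',[602.5,-248,88]);pr('corner +y',[598,-231,109]);pr('corner -y',[598,-265,109])
u,v=proj(s,[[598,-248,109]])[0].astype(int);x0=u-34
for r in range(v-34,v+30,1):
    print(r,''.join('y' if (20<=H<=34 and S>150 and V>80) else 'k' if V<50 else 'g' if S<70 and V<125 else 'w' if S<70 else '.' for H,S,V in h[r,x0:u+34]))
print('x0',x0)
E
```

```text
t 37.75 tcp [ 569.5 -247.6  197.5] rpy [3.142e+00 0.000e+00 1.000e-03] w 28.1 ff 29.6 F [ 0.4  0.4 -1.5] q [-0.53  0.52  1.23 -0.    1.39  1.04]
90 [187.2 190.8]
100 [186.6 188.5]
109 [186.  186.4]
120 [185.3 183.8]
149 [183.4 176.6]
label [192.3 183.2]
lid near [186.5 192.6]
corner +y [192.  188.4]
corner -y [180.  184.4]
152 .........wwwwwwg........kkkkkkkkkkkkgggkkk..........................
153 ........wwwwwwg..........kkkkkkkkkkkgkkkkk..........................
154 .......wwwwwwg...........kkkkkkkkkkkkkkkkk..........................
155 ......wwwwwwgg...........kkkkkkkkkkkkkkkkkk.........................
156 .....wwwwwwwg............kkkkkkkkkkkkkkkkkk.........................
157 ....wwwwwwwg..............kkkkkkkkkkkkkkkkk.........................
158 ..wwwwwwwwg...............kkkkkkkkkkkkkkkkk.........................
159 wwwwwwwwwg................kkkkkkkkkkkkkkkkk.........................
160 wgwwwwwwg..................kkkkkkkkkkkkkkkkk........................
161 ggwwwwwww..................kkkkkkkkkkkkkkkkkk.......................
162 .wgwwwwwg..................kkkkkkkkkkkkkk
[... 3203 characters left out ...]
...ggggggggwggggggggggg.............
207 ....................................gggggggggggggggggg..............
208 ....................................ggggggggggwggggggg..............
209 .....................................gggggggggggggggg...............
210 ......................................ggggggggggggg.................
211 .........................................gggggwgg...................
212 ....................................................................
213 ....................................................................
214 ....................................................................
215 ....................................................................
x0 152
```

```bash
python3 -c "
from h import *
print(workorder.close_job())"
```

```text
the job is handed in; nothing more can be done
None
```

The job is handed in, with no verdict returned. By my measurements the lid sits level and fully down on the jar, and the reader is held still about 20 mm above the label, centred to a few millimetres and in line with it.

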